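# Re-arm the crack-off tapper

## Task

Re-arm the sprung tapper on the crack-off stand: take the arm by its upright wooden knob, draw it back against its spring past the catch, press it down behind the catch without tripping the hair-trigger plate underneath, ease it forward, without forcing it, until its tip is hooked under the catch's lip, and gently let go so that it stays cocked. Never let the arm fly or snap onto the catch, and leave the paddle, bottle and tumbler where they are.

Things in the scene. Friction and masses are not known exactly. Their poses are not given: they have to be found in the camera images.
- stand: Fixed dark steel plate, 290 x 250 x 12 mm, flat on the table; origin under the pivot post's axis, at table height; z up, -x towards the robot. Post, sprung arm and catch stand on it, and on its +y side two wooden rollers (tops 76 mm high). Seen from above the arm heads 155 deg + swing counter-clockwise from its +x axis: drawing back turns the arm towards -y.
- pivot (a point): On the upright axis of the steel pivot post, at the height of the arm's level rocking axle, 80 mm above the table; axes as the stand's. The steel arm (16 mm wide, 12 mm thick) runs out from here; from 150 to 208 mm out it is a square steel tongue, 8 x 8 mm, which goes under the catch.
- knob (a point): Centre of the upright round wooden knob on the arm, 24 mm in diameter, 50 mm high: half-way up, 130 mm out along the arm from the pivot axis, 31 mm above the arm's centre line (111 mm above the table when the arm is level). Grasp it from above, a finger to either side of the arm; it may turn between the fingers.
- catch (a point): On the stand under the catch, 190 mm from the pivot axis, in line with the hooked arm (swing 0.75), at table height; x along the hooked arm, y the drawing direction. Above it a steel hook, 16 mm wide: an upright 4 mm ahead (-y) of this line and a lip 5 mm thick on top reaching 3 mm past it (+y). Lip top 56 to 77 mm above the table: a screw sets the height, unknown within +-10 mm.
- swing (a joint): Swing of the arm, rad. 0 = at rest (where its spring holds it, the start), growing as it is drawn back; hard stop at 0.88. The spring asks about 5.5 N at the knob at 0, 11 N at 0.75. Hooked, the arm rests at about 0.75. Below 0.79 the lip is in the tongue's way; the tongue can go down behind it only from about 0.80 to 0.88.
- tapper (a joint): Downward rock of the arm, rad. 0 = level, sprung up; grows as its end is pressed down (knob sinks 1.3 mm per 0.01), 3.5 N at the knob at 0, 6.5 N at 0.2. Level, it passes over the catch. It is under the lip from 0.148 (+-0.053 with the screw) and meets the trip plate only 0.012 later (2.2 mm at the tongue, 1.5 mm at the knob). Hooked and free, it springs up against the lip: 0.095 to 0.2.
- sear (a joint): Forward tilt of the hook, rad. 0 = set; past 0.2 it is tripped. It is tripped by pushing down the brass trip plate (16 x 24 mm) under the tongue's place. The plate gives at 4.5 N, felt as a sudden 6.5 N more at the knob; 1.6 mm down (9 N more at the knob) it trips; less if the hook is loaded. Stop at a sudden rise of 2 to 5 N, then go forward at that height; do not press on the hook beyond 20 N.
- paddle (a point): Bystander: graphite block (80 x 60 x 16 mm) on a wooden handle, 205 mm long in all, lying flat to the stand's -y side; leave it alone.
- bottle (a point): Bystander: white plastic bottle, 64 mm in diameter, 170 mm high, blue cap, on the stand's +y side; point half-way up.
- tumbler (a point): Bystander: clear glass tumbler, 72 mm in diameter at the rim, 85 mm high, on the stand's +y side; point half-way up.

How it is judged:
On the way, in this order (a step that is already met when the one before it is completed fails the run):
1. the arm is drawn back past the catch's lip (value of joint swing above 0.795 rad), for 0.1 s.
2. the tongue has gone down and forward under the lip (value of joint swing between 0.72 and 0.775 rad and value of joint tapper above 0.08 rad), for 0.1 s.
At the end, for the whole second after the job is handed in: The arm, let go, stays still and cocked on the upright catch: swing between 0.72 and 0.775 rad, rocked down more than 0.08 rad under the lip, the hook tilted less than 0.1 rad (all of step 2 and value of joint sear below 0.1 rad and velocity of joint swing between -0.05 and 0.05 rad/s); the robot touches nothing.
It fails at once if the arm is forced against the hook (over 20 N between them) (contact force between tapper and sear above 20 N).
It fails at once if the hair trigger is tripped (hook tipped forward more than 0.2 rad) (value of joint sear above 0.2 rad).
It fails at once if the arm flies forward or snaps onto the catch (faster than 1.8 rad/s) (velocity of joint swing below -1.8 rad/s).
It fails at once if a bystander is moved more than 20 mm (distance of any of paddle, bottle, tumbler from where it was at the start of the episode above 0.02 m).
It also fails if it takes over 72 s, if anything falls off the work surface, if the arm or the gripper's body presses on something with over 40 N, if the wrist force passes 120 N, or if a joint passes its speed limit or range.

## Robot

A 7-joint arm with a two-finger parallel gripper is mounted at the origin on the work surface. World frame = base frame: x ahead of the robot, y to its left, z up, the work surface at z = 0. Lengths are in m, angles in rad, forces in N, time in s.
With the tool pointing down it reaches from about 0.425 to 0.95 m from the base axis. Payload 4.7 kg.
Tool frame: the origin (TCP) lies at the very end of the fingers, on their centre line; the grasp point (between the pads) lies 19 mm behind it (ctrl.pinch_z is the distance from the TCP to the grasp point, in m); z points along the fingers, y is the direction in which the jaws open and shut (so a half turn about z gives the same grasp; the last joint's range is limited). The gripper opens to 87 mm and grips with 3 to 60 N. Pads are 19 mm wide; open, the fingers measure 117 mm over their backs; the gripper's body (75 mm by 190 mm) begins 51 mm behind the grasp point.
Start: joints at [1.205, 0.469, -0.049, 1.532, 0.024, 1.141, -0.082], TCP at [0.223, -0.637, 0.223] pointing down, gripper open.
Joint ranges: [-2.59, 2.59], [-0.33, 1.99], [-1.39, 1.29], [0.1, 2.45], [-1.04, 4.18], [0.21, 1.99], [-2.66, 2.66]. Speed limits (rad/s): [2.57, 2.57, 3.14, 3.14, 3.14, 3.14, 3.14].

## Interface

Orientations are given as a unit quaternion [w, x, y, z].
In Python, from station import ctrl, read_camera gives the robot as it stands. The module is installed in compiled form; this text tells all that it offers.
- The arm moves only by the tool servo_tool, never from a script. Its argument "deltas" is a list that holds one entry, the list of rows, each a list of 7 numbers: the shift along the tool's x, y, z in cm, then the turn, a rotation vector about the tool's x, y, z in rad, then the finger opening in cm, from 0 to 8.7. A call has 1 to 20 rows; each row is the pose to reach, as a shift and turn from the pose commanded when the call began, along the tool's axes at that moment; what a row does not reach only later rows make up. A row lasts 1/10 s, in which the tool goes at most 50 mm and 8.59 degrees, less where a joint would pass 70% of its speed; a pose out of reach is approached as far as the arm can. A call with a gripper value outside its range is refused whole. The fingers move at their own pace and stop on an object; "newtons" is the grip in N (left out, the last holds). Time passes only in rows, so rows that repeat a pose let the fingers close. It gives the time, the measured TCP pose, the force and the opening at its end, in the units of the state.
- ctrl.get_state(): the state, without advancing time (a new reading comes with each control period).
- read_camera(name): name is "side" or "top" or "wrist"; returns a dict with "frame" (480x640x3 uint8, blue, green, red), "fx", "fy", "cx", "cy" (pixels), "k1" (the pictures are not rectified: a ray, as slopes to the right and down, at radius r is drawn at 1 + k1 r^2 times it, then the intrinsics apply), "camera_from_world" (4x4, takes a point from world to camera coordinates). Camera axes: x right, y up, looking along -z (the intrinsics and any distortion apply to the point x, -y, -z); pixel columns grow to the right and rows downward; lengths in m; the calibration is good to about 2 mm. A picture is of the moment at which its call begins. There is no depth.
- ctrl.sign_off(): hands the job in, once; it reports no verdict.
The state is a dict: "time": time; "joints": joint angles; "dq": joint speeds; "joint_efforts": joint torques, N m; "tool_pos": TCP position; "ee_rot": TCP orientation; "wrist_force": force on the tool from outside, world axes, zero at the start; "ft_torque": the same for the moment, N m; "grip_width": finger opening in m.
Only numpy, scipy, OpenCV 4.12 (cv2) and the standard library are available. Lean on these libraries where they do the work, as an engineer would, in place of code of your own. Each camera call takes 0.05 s, during which the arm holds its last target. There are 200 camera calls.

## Working session

There is one attempt and no reset: what is moved stays moved. The work goes in short steps, Python scripts to look and compute and a tool call to move; the robot and the scene stay as the last step left them, time stands still between calls to the robot, and variables do not carry over. Pictures are saved under pics/ and viewed, about 8 in all and at most 12, crops included, and the job is handed in when it is done.

Besides the shell and the picture viewer there is one more tool, called by a JSON object that holds its "method" and its "body", one argument or row to a line. servo_tool: Moves the arm, as the interface text tells. Its arguments: {"type":"object","properties":{"deltas":{"type":"array"},"newtons":{"type":"number"}},"required":["deltas"]}

```bash
mkdir -p pics
cat > h.py <<'E'
import numpy as np, cv2
from station import ctrl, read_camera
def snap(n,f):
    c=read_camera(n); cv2.imwrite(f'pics/{f}.png',c['frame']); np.save(f'pics/{f}.npy',{k:v for k,v in c.items()},allow_pickle=True); return c
def load(f): return np.load(f'pics/{f}.npy',allow_pickle=True).item()
def ray(c,u,v):
    x,y=(u-c['cx'])/c['fx'],(v-c['cy'])/c['fy']; r=np.hypot(x,y); s=r
    for _ in range(20): s=r/(1+c['k1']*s*s)
    x,y=x*s/r,y*s/r
    T=np.array(c['camera_from_world']); R=T[:3,:3]; o=-R.T@T[:3,3]; d=R.T@np.array([x,-y,-1]); return o,d
def atz(c,u,v,z): o,d=ray(c,u,v); return o+d*(z-o[2])/d[2]
def proj(c,p):
    T=np.array(c['camera_from_world']); q=T[:3,:3]@p+T[:3,3]; x,y=q[0]/-q[2],-q[1]/-q[2]; k=1+c['k1']*(x*x+y*y)
    return c['cx']+c['fx']*x*k, c['cy']+c['fy']*y*k
E
python3 - <<'E'
from h import *
for n in ['top','side','wrist']: c=snap(n,n+'0'); print(n,-np.array(c['camera_from_world'])[:3,:3].T@np.array(c['camera_from_world'])[:3,3],c['fx'],c['k1'])
print(ctrl.get_state(), ctrl.pinch_z)
E
```

```text
top [0.42346957 0.04410455 0.93640047] 437.65918864676473 -0.009819044796427895
side [ 0.42911457 -0.74902744  0.64386416] 530.6131931120092 0.051822938481923236
wrist [ 0.28763416 -0.61416662  0.38451016] 342.32595501779934 0.01918555976559375
{'time': 0.15, 'joints': array([ 1.20511646,  0.46924975, -0.04859868,  1.53339358,  0.02413527,
        1.14097707, -0.08230461]), 'dq': array([ 0.00139907, -0.00291019, -0.00014056, -0.00334207, -0.00015965,
        0.00027686, -0.00130344]), 'joint_efforts': array([ 1.14367544e-03, -5.08424163e+01, -8.07305379e-02, -2.36419111e+01,
       -6.13682927e-02,  3.56084481e-02,  1.07953872e-04]), 'tool_pos': array([ 0.22291895, -0.6366632 ,  0.22175584]), 'ee_rot': array([-7.03260307e-04,  9.85852403e-01,  1.67614198e-01, -1.56773763e-04]), 'wrist_force': array([-0.03266636, -0.59671957,  0.41814722]), 'ft_torque': array([-0.0060295 , -0.00637082,  0.0071565 ]), 'grip_width': 0.08698895139211557} 0.0187
```

View pics/top0.png

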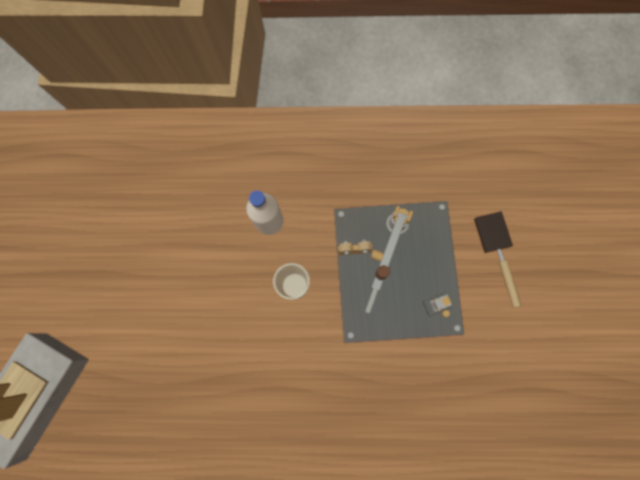

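View pics/side0.png

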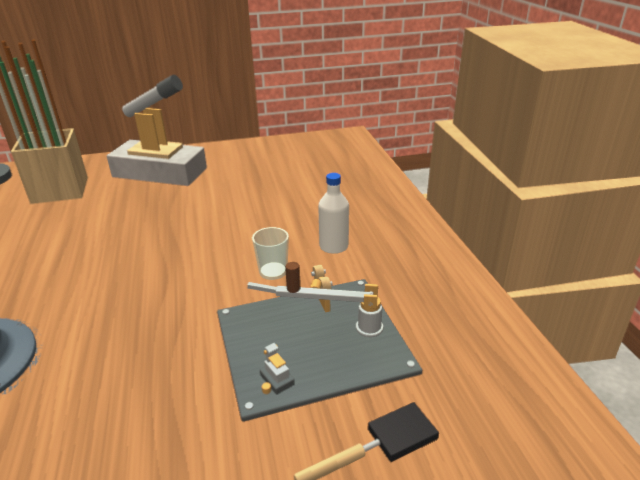

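Run:
```python
import cv2
a=cv2.imread('pics/top0.png')[190:350,325:475]; b=cv2.imread('pics/side0.png')[250:415,210:420]
cv2.imwrite('pics/tc.png',cv2.resize(a,None,fx=3.75,fy=3.75,interpolation=2)); cv2.imwrite('pics/sc.png',cv2.resize(b,None,fx=3.6,fy=3.6,interpolation=2))
```

```text
(no output)
```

View pics/tc.png

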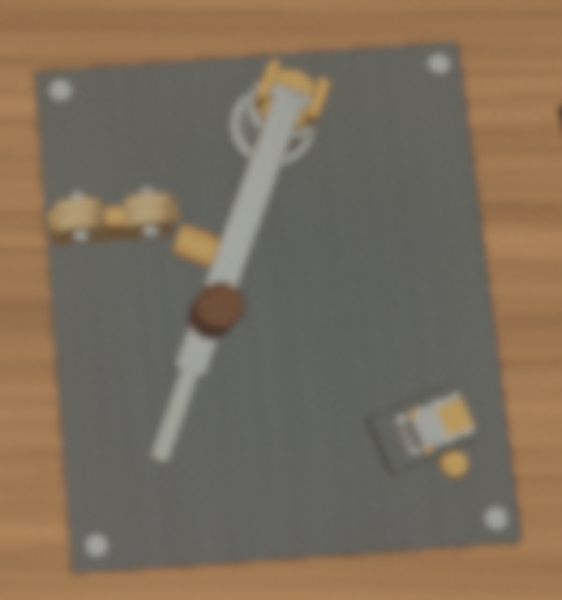

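View pics/sc.png

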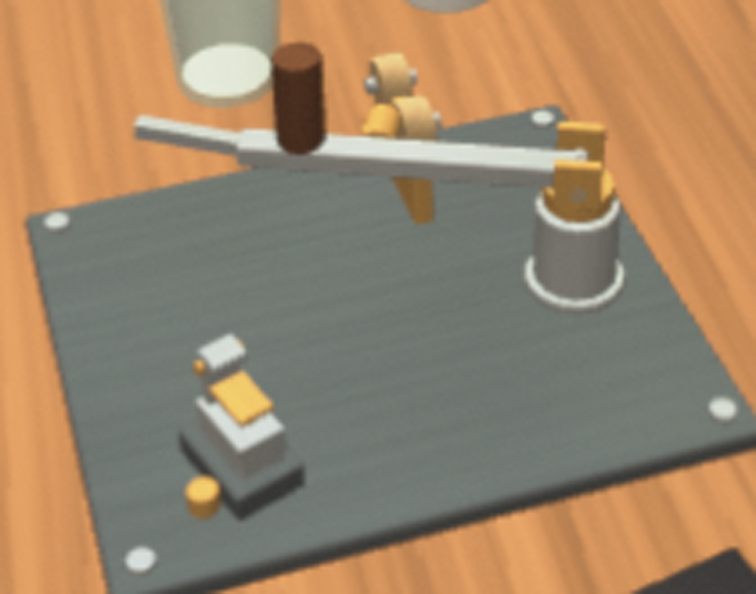

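```bash
cat > fit.py <<'E'
from h import *
from scipy.optimize import least_squares
t=load('top0'); s=load('side0')
T=lambda u,v:(u/3.75+325-.37,v/3.75+190-.37); S=lambda u,v:(u/3.6+210-.36,v/3.6+250-.36)
cs=np.array([atz(t,*T(*p),.012)[:2] for p in [(37,70),(457,42),(520,542),(70,572)]]); print(cs)
e=(cs[0]-cs[3]+cs[1]-cs[2]); print('yaw',np.arctan2(e[1],e[0]),np.linalg.norm(cs[0]-cs[3]),np.linalg.norm(cs[0]-cs[1]))
W=np.deg2rad(155)
def pt(q,r,h,sw=0): a=W+q[2]+sw; return np.array([q[0]+r*np.cos(a),q[1]+r*np.sin(a),h])
obs=[(t,T(220,305),130,.136),(t,T(161,459),208,.084),(s,S(298,55),130,.136),(s,S(299,142),130,.086),(s,S(137,124),208,.084),(s,S(575,283),0,.014)]
def res(q): return np.concatenate([np.array(proj(c,pt(q,r/1e3,h)))-m for c,m,r,h in obs]+[[(q[2]-np.arctan2(e[1],e[0]))*300]])
f=least_squares(res,[.5,-.15,0]); q=f.x; print(q,f.fun.round(1)); np.save('q.npy',q)
for sw in (0,.75,.8,.84): print(sw,pt(q,.13,.111,sw),'heading',W+q[2]+sw)
# lip centre, top: catch line, from -6ish to +3 mm in drawing dir
for h in (.056,.066,.077):
  for off in(-.008,.003):
    a=W+q[2]+.75; p=pt(q,.19,h,.75)+off*np.array([-np.sin(a),np.cos(a),0]); u=proj(t,p);v=proj(s,p)
    print(h,off,[(u[0]-325)*3.75,(u[1]-190)*3.75],[(v[0]-210)*3.6,(v[1]-250)*3.6])
E
python3 fit.py
```

```text
[[ 0.69644183  0.0370112 ]
 [ 0.7122166  -0.20798985]
 [ 0.4259308  -0.22715295]
 [ 0.40941169  0.02001687]]
yaw 0.06298379354582083 0.28753279379400937 0.24550837089107297
[ 0.66092368 -0.09895759  0.06221109] [ 0.1 -0.2 -1.2  0.  -0.6  0.1  0.5 -0.   0.5  2.7 -0.2 -0.9 -0.2]
0 [ 0.53991589 -0.05144848  0.111     ] heading 2.767471431763715
0.75 [ 0.53999958 -0.1466793   0.111     ] heading 3.517471431763715
0.8 [ 0.5425358  -0.15266335  0.111     ] heading 3.567471431763715
0.84 [ 0.54477815 -0.15735464  0.111     ] heading 3.607471431763715
0.056 -0.008 [np.float64(411.84059729308797), np.float64(434.0673150682038)] [np.float64(216.26041837509794), np.float64(375.90801547582726)]
0.056 0.003 [np.float64(430.8460267022534), np.float64(426.406109930227)] [np.float64(229.61539393984137), np.float64(391.40058495559737)]
0.066 -0.008 [np.float64(416.2500048079637), np.float64(432.8067504275301)] [np.float64(214.6492998691801), np.float64(358.67972001555864)]
0.066 0.003 [np.float64(435.46850561871463), np.float64(425.0590293055054)] [np.float64(228.0784279737432), np.float64(374.10463615916547)]
0.077 -0.008 [np.float64(421.21778792090817), np.float64(431.38649459017176)] [np.float64(212.85069445193093), np.float64(339.4696091103569)]
0.077 0.003 [np.float64(440.67624128260326), np.float64(423.54132460012585)] [np.float64(226.36244529156235), np.float64(354.81700294118616)]
```

```bash
cat >> h.py <<'E'
from scipy.spatial.transform import Rotation as Ro
def tool(p,head):  # tool pointing down, x at heading
    return np.array(p),Ro.from_matrix(np.array([[np.cos(head),np.sin(head),0],[np.sin(head),-np.cos(head),0],[0,0,-1]]).T.copy().T)
def delta(cur,tgt):
    return (cur[1].inv().apply(tgt[0]-cur[0])*100).round(3),(cur[1].inv()*tgt[1]).as_rotvec().round(4)
def meas():
    s=ctrl.get_state(); w=s['ee_rot']; return np.array(s['tool_pos']),Ro.from_quat([w[1],w[2],w[3],w[0]])
def knobtcp(sw,th,dz=-.018,dr=0):
    q=np.load('q.npy'); a=np.deg2rad(155)+q[2]+sw; r=.13*np.cos(th)+.031*np.sin(th)+dr
    return tool([q[0]+r*np.cos(a),q[1]+r*np.sin(a),.08-.13*np.sin(th)+.031*np.cos(th)+dz],a-np.pi)
E
python3 - <<'E'
from h import *
c=meas(); print(c[1].as_matrix().round(3))
t=knobtcp(0,0,.089); print(t, delta(c,t))
E
```

```text
[[ 0.944  0.33  -0.001]
 [ 0.33  -0.944  0.001]
 [-0.    -0.001 -1.   ]]
(array([ 0.53991589, -0.05144848,  0.2       ]), Rotation.from_matrix(array([[ 0.93082913, -0.36545468,  0.        ],
                            [-0.36545468, -0.93082913, -0.        ],
                            [ 0.        ,  0.        , -1.        ]]))) (array([ 49.259, -44.754,   2.236]), array([-1.400e-03,  6.000e-04,  7.109e-01]))
```

{"method": "servo_tool", "body": {
  "deltas": [
    [[1.3, -1.2, 0, 0, 0, 0.02, 6], [4, -3.6, 0.1, 0, 0, 0.06, 6], [7.5, -6.8, 0.2, 0, 0, 0.1, 6], [11, -10, 0.4, 0, 0, 0.15, 6], [14.5, -13.2, 0.6, 0, 0, 0.2, 6], [18, -16.4, 0.8, 0, 0, 0.25, 6], [21.5, -19.5, 1, 0, 0, 0.3, 6], [25, -22.7, 1.1, 0, 0, 0.35, 6], [28.5, -25.9, 1.3, 0, 0, 0.4, 6], [32, -29.1, 1.5, 0, 0, 0.45, 6], [35.5, -32.3, 1.6, 0, 0, 0.5, 6], [39, -35.4, 1.8, 0, 0, 0.56, 6], [42.5, -38.6, 1.9, 0, 0, 0.61, 6], [45.5, -41.3, 2.1, 0, 0, 0.66, 6], [47.5, -43.2, 2.2, 0, 0, 0.69, 6], [48.8, -44.3, 2.2, 0, 0, 0.71, 6], [49.25, -44.75, 2.2, 0, 0, 0.711, 6], [49.25, -44.75, 2.2, 0, 0, 0.711, 6], [49.25, -44.75, 2.2, 0, 0, 0.711, 6]]
  ],
  "newtons": 35
}}

```text
time: 2.05
tool_pos: [0.5395, -0.0533, 0.2004]
ee_rot: [0.0, 0.982, -0.187, -0.0]
wrist_force: [-0.1, -0.6, -0.2]
grip_width: 0.0601
```

Run:
```python
from h import *
print(delta(meas(),knobtcp(0,0)), ctrl.get_state()['tool_pos'])
c=snap('wrist','w1')
p=knobtcp(0,0)[0]
for z in(.136,.086): print(proj(c,np.array([p[0],p[1],z])))
cv2.imwrite('pics/w1.png',c['frame'])
```

```text
(array([-0.027, -0.199, 10.74 ]), array([ 0.0009,  0.0003, -0.0015])) [ 0.53950343 -0.05331049  0.2004061 ]
(np.float64(323.14068306931546), np.float64(252.21184848285085))
(np.float64(323.5366001997238), np.float64(234.83722940644833))
```

View pics/w1.png

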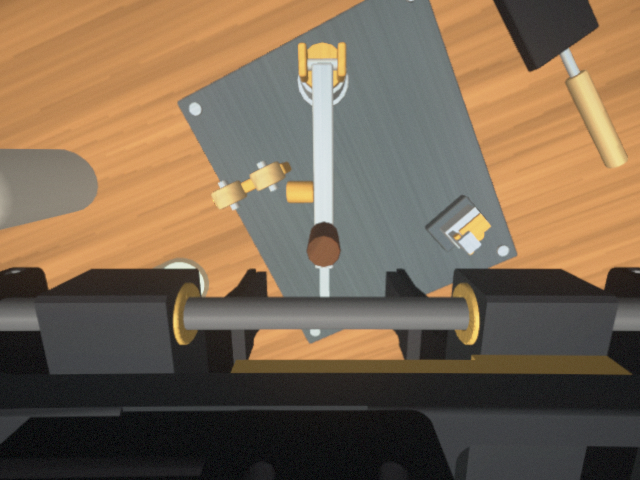

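{"method": "servo_tool", "body": {
  "deltas": [
    [[0, -0.1, 1, 0, 0, 0, 6], [0, -0.15, 3, 0, 0, 0, 6], [0, -0.15, 5, 0, 0, 0, 6], [0, -0.15, 7, 0, 0, 0, 6], [0, -0.15, 8.5, 0, 0, 0, 6], [0, -0.15, 9.7, 0, 0, 0, 6], [0, -0.15, 10.4, 0, 0, 0, 6], [0, -0.15, 10.7, 0, 0, 0, 6], [0, -0.15, 10.7, 0, 0, 0, 6]]
  ]
}}

```text
time: 3.0
tool_pos: [0.5407, -0.0507, 0.0935]
ee_rot: [0.0, 0.983, -0.186, 0.0]
wrist_force: [-0.6, 0.1, 0.5]
grip_width: 0.0598
```

Run:
```python
from h import *
print(delta(meas(),knobtcp(0,0)), ctrl.get_state()['wrist_force'])
```

```text
(array([-0.043,  0.097,  0.048]), array([ 0.    , -0.0001, -0.0003])) [-0.62879997  0.14582141  0.4889334 ]
```

Close the fingers.

{"method": "servo_tool", "body": {
  "deltas": [
    [[0, 0.05, 0, 0, 0, 0, 4], [0, 0.05, 0, 0, 0, 0, 3], [0, 0.05, 0, 0, 0, 0, 2.4], [0, 0.05, 0, 0, 0, 0, 1.8], [0, 0.05, 0, 0, 0, 0, 1.5], [0, 0.05, 0, 0, 0, 0, 1.5], [0, 0.05, 0, 0, 0, 0, 1.5], [0, 0.05, 0, 0, 0, 0, 1.5]]
  ],
  "newtons": 35
}}

```text
time: 3.8
tool_pos: [0.5402, -0.0516, 0.0936]
ee_rot: [0.0, 0.983, -0.186, -0.0]
wrist_force: [-1.0, -1.8, 2.0]
grip_width: 0.0231
```

Run:
```python
from h import *
c=meas(); print(c[0],delta(c,knobtcp(0,0)), ctrl.get_state()['wrist_force'])
z0=c[0][2]-knobtcp(0,0,0)[0][2]
d0=knobtcp(0,0,z0)
for sw in np.arange(.07,.85,.07): print(round(sw,2),*[x for x in delta(d0,knobtcp(sw,0,z0))])
```

```text
[ 0.54020874 -0.05158946  0.09360058] (array([-0.032, -0.002,  0.06 ]), array([ 0.0008,  0.0001, -0.0004])) [-0.97006365 -1.80713301  2.03718118]
0.07 [0.032 0.909 0.   ] [ 0.    0.   -0.07]
0.14 [0.127 1.814 0.   ] [ 0.    0.   -0.14]
0.21 [0.286 2.71  0.   ] [ 0.    0.   -0.21]
0.28 [0.506 3.593 0.   ] [ 0.    0.   -0.28]
0.35 [0.788 4.458 0.   ] [ 0.    0.   -0.35]
0.42 [1.13  5.301 0.   ] [ 0.    0.   -0.42]
0.49 [1.53  6.118 0.   ] [ 0.    0.   -0.49]
0.56 [1.986 6.905 0.   ] [ 0.    0.   -0.56]
0.63 [2.496 7.659 0.   ] [ 0.    0.   -0.63]
0.7 [3.057 8.375 0.   ] [ 0.   0.  -0.7]
0.77 [3.667 9.05  0.   ] [ 0.    0.   -0.77]
0.84 [4.323 9.68  0.   ] [ 0.    0.   -0.84]
```

{"method": "servo_tool", "body": {
  "deltas": [
    [[0.01, 0.45, 0, 0, 0, -0.035, 1.5], [0.03, 0.91, 0, 0, 0, -0.07, 1.5], [0.07, 1.36, 0, 0, 0, -0.105, 1.5], [0.13, 1.81, 0, 0, 0, -0.14, 1.5], [0.2, 2.26, 0, 0, 0, -0.175, 1.5], [0.29, 2.71, 0, 0, 0, -0.21, 1.5], [0.39, 3.15, 0, 0, 0, -0.245, 1.5], [0.51, 3.59, 0, 0, 0, -0.28, 1.5], [0.64, 4.03, 0, 0, 0, -0.315, 1.5], [0.79, 4.46, 0, 0, 0, -0.35, 1.5], [0.95, 4.88, 0, 0, 0, -0.385, 1.5], [1.13, 5.3, 0, 0, 0, -0.42, 1.5], [1.32, 5.71, 0, 0, 0, -0.455, 1.5], [1.53, 6.12, 0, 0, 0, -0.49, 1.5], [1.75, 6.52, 0, 0, 0, -0.525, 1.5], [1.99, 6.91, 0, 0, 0, -0.56, 1.5], [2.24, 7.28, 0, 0, 0, -0.595, 1.5], [2.5, 7.66, 0, 0, 0, -0.63, 1.5], [2.5, 7.66, 0, 0, 0, -0.63, 1.5]]
  ]
}}

```text
time: 5.7
tool_pos: [0.5352, -0.1293, 0.0935]
ee_rot: [-0.002, 0.992, 0.127, -0.0]
wrist_force: [-2.9, 6.6, 2.3]
grip_width: 0.0233
```

```bash
cat > st.py <<'E'
from h import *
q=np.load('q.npy'); s=ctrl.get_state(); p=s['tool_pos']; v=p[:2]-q[:2]; a=np.arctan2(v[1],v[0])%(2*np.pi); u=v/np.linalg.norm(v); f=s['wrist_force']
h=meas()[1].as_matrix()[:2,0]
print('t',round(s['time'],2),'r',np.linalg.norm(v).round(4),'swing',(a-np.deg2rad(155)-q[2]).round(4),'toolhead-arm',(np.arctan2(h[1],h[0])+np.pi-a).round(3),'z',p[2].round(5),'Fr',(f[:2]@u).round(2),'Ft',(f[:2]@[-u[1],u[0]]).round(2),'Fz',f[2].round(2),'tq',s['ft_torque'].round(2),'w',s['grip_width'].round(4))
E
python3 st.py
```

```text
Traceback (most recent call last):
  File "st.py", line 4, in <module>
    print('t',round(s['time'],2),'r',np.linalg.norm(v).round(4),'swing',(a-np.deg2rad(155)-q[2]).round(4),'toolhead-arm',(np.arctan2(h[1],h[0])+np.pi-a).round(3),'z',p[2].round(5),'Fr',(f[:2]@u).round(2),'Ft',(f[:2]@[-u[1],u[0]]).round(2),'Fz',f[2].round(2),'tq',s['ft_torque'].round(2),'w',s['grip_width'].round(4))
                                                                                                                                                                                                                                                                                                   ^^^^^^^^^^^^^^^^^^^^^
AttributeError: 'float' object has no attribute 'round'
```

```bash
sed -i "s/s\['grip_width'\].round(4)/round(float(s['grip_width']),4)/" st.py; python3 st.py
```

```text
t 5.7 r 0.1293 swing 0.6108 toolhead-arm 0.018 z 0.09351 Fr 1.3 Ft -7.13 Fz 2.26 tq [ 0.92  0.58 -0.51] w 0.0233
```

{"method": "servo_tool", "body": {
  "deltas": [
    [[0.01, 0.46, 0, 0, 0, -0.035, 1.5], [0.03, 0.91, 0, 0, 0, -0.07, 1.5], [0.07, 1.36, 0, 0, 0, -0.105, 1.5], [0.13, 1.81, 0, 0, 0, -0.14, 1.5], [0.2, 2.26, 0, 0, 0, -0.175, 1.5], [0.29, 2.7, 0, 0, 0, -0.21, 1.5], [0.34, 2.95, 0, 0, 0, -0.23, 1.5], [0.34, 2.95, 0, 0, 0, -0.23, 1.5], [0.34, 2.95, 0, 0, 0, -0.23, 1.5]]
  ]
}}

```text
time: 6.6
tool_pos: [0.5449, -0.1559, 0.0932]
ee_rot: [-0.002, 0.971, 0.24, -0.001]
wrist_force: [-5.5, 5.3, 3.8]
grip_width: 0.0234
```

```bash
python3 st.py;  python3 - <<'E'
from h import *
c=snap('top','t2'); a=c['frame'][190:350,325:475]; s=snap('side','s2')
b=s['frame'][250:415,210:420]
o=np.zeros((600,800,3),np.uint8); o[:,:400]=cv2.resize(a,(562,600),interpolation=2)[:,100:500]; b=cv2.resize(b,(756,594),interpolation=2); o[:594,400:]=b[:,100:500]
cv2.imwrite('pics/m2.png',o)
E
```

```text
t 6.6 r 0.1293 swing 0.8304 toolhead-arm 0.029 z 0.09323 Fr 2.6 Ft -7.18 Fz 3.78 tq [ 0.95  0.85 -0.51] w 0.0234
```

View pics/m2.png

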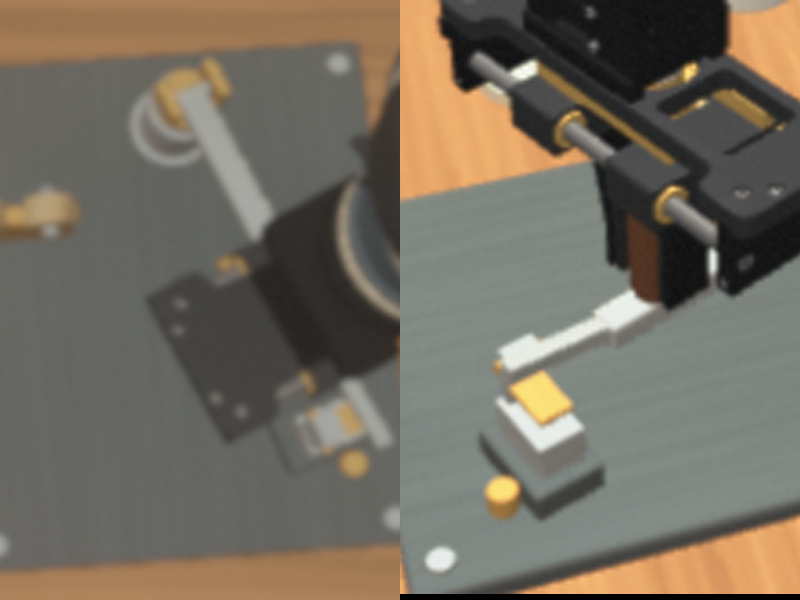

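{"method": "servo_tool", "body": {
  "deltas": [
    [[-0.02, 0, 0.08, 0, 0, 0, 1.5], [-0.04, 0, 0.16, 0, 0, 0, 1.5], [-0.05, 0, 0.24, 0, 0, 0, 1.5], [-0.07, 0, 0.32, 0, 0, 0, 1.5], [-0.09, 0, 0.4, 0, 0, 0, 1.5], [-0.1, 0, 0.48, 0, 0, 0, 1.5], [-0.12, 0, 0.56, 0, 0, 0, 1.5], [-0.14, 0, 0.64, 0, 0, 0, 1.5], [-0.15, 0, 0.72, 0, 0, 0, 1.5], [-0.17, 0, 0.8, 0, 0, 0, 1.5], [-0.18, 0, 0.88, 0, 0, 0, 1.5], [-0.18, 0, 0.88, 0, 0, 0, 1.5], [-0.18, 0, 0.88, 0, 0, 0, 1.5]]
  ]
}}

```text
time: 8.0
tool_pos: [0.5424, -0.155, 0.0847]
ee_rot: [-0.003, 0.97, 0.242, -0.002]
wrist_force: [-8.9, 8.3, 8.4]
grip_width: 0.0234
```

```bash
python3 st.py
```

```text
t 8.0 r 0.1311 swing 0.816 toolhead-arm 0.047 z 0.08475 Fr 4.52 Ft -11.36 Fz 8.45 tq [1.6  1.29 0.14] w 0.0234
```

{"method": "servo_tool", "body": {
  "deltas": [
    [[-0.05, 0.1, 0, 0, 0, -0.01, 1.5], [-0.1, 0.25, 0, 0, 0, -0.02, 1.5], [-0.1, 0.25, 0, 0, 0, -0.02, 1.5], [-0.1, 0.25, 0, 0, 0, -0.02, 1.5], [-0.1, 0.25, 0, 0, 0, -0.02, 1.5]]
  ]
}}

```text
time: 8.5
tool_pos: [0.5435, -0.1573, 0.0848]
ee_rot: [-0.003, 0.968, 0.252, -0.001]
wrist_force: [-7.3, 8.7, 7.4]
grip_width: 0.0234
```

```bash
python3 st.py
```

```text
t 8.5 r 0.1311 swing 0.8355 toolhead-arm 0.048 z 0.08483 Fr 2.65 Ft -10.98 Fz 7.36 tq [1.82 0.96 0.03] w 0.0234
```

{"method": "servo_tool", "body": {
  "deltas": [
    [[-0.01, 0, 0.05, 0, 0, 0, 1.5], [-0.03, 0, 0.1, 0, 0, 0, 1.5], [-0.04, 0, 0.15, 0, 0, 0, 1.5], [-0.05, 0, 0.2, 0, 0, 0, 1.5], [-0.05, 0, 0.2, 0, 0, 0, 1.5], [-0.05, 0, 0.2, 0, 0, 0, 1.5]]
  ]
}}

```text
time: 9.1
tool_pos: [0.5432, -0.1575, 0.083]
ee_rot: [-0.003, 0.968, 0.252, -0.001]
wrist_force: [-8.1, 9.8, 9.6]
grip_width: 0.023
```

```bash
python3 st.py
```

```text
t 9.1 r 0.1315 swing 0.8355 toolhead-arm 0.048 z 0.08304 Fr 2.91 Ft -12.37 Fz 9.58 tq [1.84 0.99 0.06] w 0.023
```

{"method": "servo_tool", "body": {
  "deltas": [
    [[0.03, 0, 0, 0, 0.015, 0, 1.5], [0.05, 0, 0, 0, 0.03, 0, 1.5], [0.08, 0, 0, 0, 0.045, 0, 1.5], [0.11, 0, 0, 0, 0.06, 0, 1.5], [0.14, 0, 0, 0, 0.075, 0, 1.5], [0.14, 0, 0, 0, 0.075, 0, 1.5], [0.14, 0, 0, 0, 0.075, 0, 1.5]]
  ]
}}

```text
time: 9.8
tool_pos: [0.5442, -0.1572, 0.0819]
ee_rot: [-0.013, 0.967, 0.251, 0.035]
wrist_force: [-2.9, 9.4, 0.5]
grip_width: 0.0231
```

```bash
cat >> st.py <<'E'
R=meas()[1].as_matrix(); t_=np.array([-u[1],u[0]]); 
pn=p-R[:,2]*.0187; print('pinch r',np.hypot(*(pn[:2]-q[:2])).round(4),'z',pn[2].round(5),'Mt excess',(s['ft_torque'][:2]@t_+.168*(f[:2]@u)).round(2),'tilt',R[2,0].round(3),R[2,1].round(3))
E
python3 st.py
```

```text
t 9.8 r 0.1305 swing 0.8373 toolhead-arm 0.045 z 0.08193 Fr -1.58 Ft -9.68 Fz 0.47 tq [ 1.18  0.88 -0.09] w 0.0231
pinch r 0.1318 z 0.10058 Mt excess -0.53 tilt 0.074 -0.007
```

{"method": "servo_tool", "body": {
  "deltas": [
    [[-0.01, 0, 0.04, 0, -0.007, 0, 1.5], [-0.03, 0, 0.08, 0, -0.014, 0, 1.5], [-0.04, 0, 0.08, 0, -0.02, 0, 1.5], [-0.04, 0, 0.08, 0, -0.02, 0, 1.5]]
  ]
}}

```text
time: 10.2
tool_pos: [0.5439, -0.1573, 0.0818]
ee_rot: [-0.01, 0.967, 0.252, 0.025]
wrist_force: [-6.7, 9.5, 7.6]
grip_width: 0.0236
```

```bash
cat >> st.py <<'E'
M=s['ft_torque'][:2]@t_+.168*(f[:2]@u); print('P',(f[2]-M/.13-(f[:2]@u)*.24).round(2))
E
python3 st.py
```

```text
t 10.2 r 0.1307 swing 0.8363 toolhead-arm 0.047 z 0.0818 Fr 1.77 Ft -11.46 Fz 7.56 tq [1.64 1.03 0.14] w 0.0236
pinch r 0.1317 z 0.10047 Mt excess 0.11 tilt 0.053 -0.007
P 6.32
```

{"method": "servo_tool", "body": {
  "deltas": [
    [[-0.01, 0, 0.03, 0, 0, 0, 1.5], [-0.01, 0, 0.05, 0, 0, 0, 1.5], [-0.01, 0, 0.05, 0, 0, 0, 1.5], [-0.01, 0, 0.05, 0, 0, 0, 1.5]]
  ]
}}

```text
time: 10.6
tool_pos: [0.5439, -0.1573, 0.0815]
ee_rot: [-0.01, 0.967, 0.252, 0.025]
wrist_force: [-6.9, 9.2, 7.2]
grip_width: 0.0231
```

```bash
python3 st.py
```

```text
t 10.6 r 0.1308 swing 0.8366 toolhead-arm 0.046 z 0.08145 Fr 2.11 Ft -11.29 Fz 7.24 tq [1.71 1.02 0.14] w 0.0231
pinch r 0.1318 z 0.10013 Mt excess 0.21 tilt 0.054 -0.006
P 5.14
```

{"method": "servo_tool", "body": {
  "deltas": [
    [[-0.01, 0, 0.03, 0, 0.004, 0, 1.5], [-0.01, 0, 0.05, 0, 0.004, 0, 1.5], [-0.01, 0, 0.05, 0, 0.004, 0, 1.5], [-0.01, 0, 0.05, 0, 0.004, 0, 1.5]]
  ]
}}

```text
time: 11.0
tool_pos: [0.5439, -0.1574, 0.081]
ee_rot: [-0.01, 0.967, 0.252, 0.027]
wrist_force: [-6.4, 9.1, 8.0]
grip_width: 0.0233
```

```bash
python3 st.py;  python3 - <<'E'
from h import *
s=snap('side','s3')
cv2.imwrite('pics/m3.png',cv2.resize(s['frame'][305:405,225:345],None,fx=6,fy=6,interpolation=2))
E
```

```text
t 11.0 r 0.1308 swing 0.837 toolhead-arm 0.046 z 0.08096 Fr 1.66 Ft -11.01 Fz 8.0 tq [1.66 0.98 0.13] w 0.0233
pinch r 0.1319 z 0.09963 Mt excess 0.14 tilt 0.058 -0.006
P 6.52
```

View pics/m3.png

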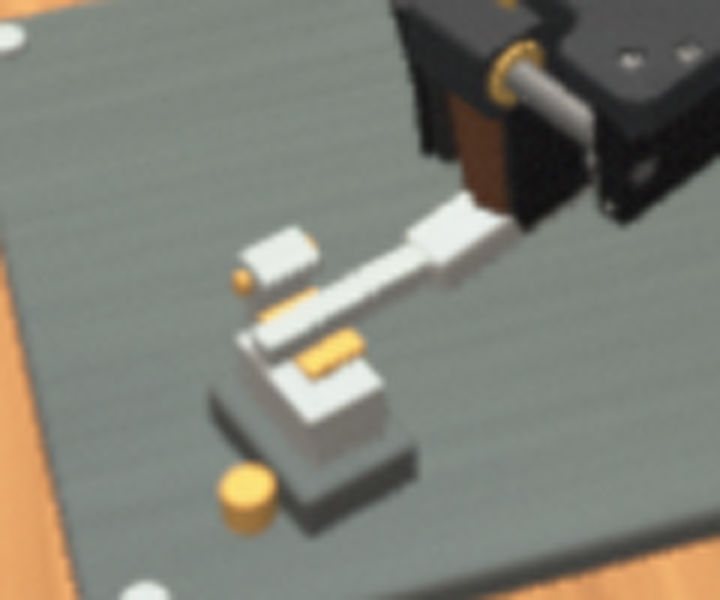

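Run:
```python
from h import *
q=np.load('q.npy'); c=load('s3')
P=lambda p:tuple(((np.array(proj(c,p))-[225,305])*6).round(0))
for th in(.09,.10,.11,.12):
  a=np.deg2rad(155)+q[2]+.835; u=np.array([np.cos(a),np.sin(a),0]); t=np.array([-u[1],u[0],0]); z=np.array([0,0,1])
  ua=u*np.cos(th)-z*np.sin(th); za=z*np.cos(th)+u*np.sin(th); o=np.array([q[0],q[1],.08])
  print(th,'tip top L/R,bottom R',[P(o+ua*.208+t*dt+za*dz) for dt,dz in((-.004,.004),(.004,.004),(.004,-.004))], 'root top R(150)',P(o+ua*.15+t*.004+za*.004))
a=np.deg2rad(155)+q[2]+.75; u=np.array([np.cos(a),np.sin(a),0]); t=np.array([-u[1],u[0],0])
for h in(.072,.075,.077): print(h,'lip top corners',[P(np.array([q[0],q[1],h])+u*r+t*d) for r,d in((.182,.003),(.198,.003),(.198,-.008),(.182,-.008))])
```

```text
0.09 tip top L/R,bottom R [(np.float64(252.0), np.float64(351.0)), (np.float64(271.0), np.float64(370.0)), (np.float64(276.0), np.float64(392.0))] root top R(150) (np.float64(457.0), np.float64(242.0))
0.1 tip top L/R,bottom R [(np.float64(253.0), np.float64(357.0)), (np.float64(272.0), np.float64(376.0)), (np.float64(277.0), np.float64(397.0))] root top R(150) (np.float64(458.0), np.float64(246.0))
0.11 tip top L/R,bottom R [(np.float64(255.0), np.float64(363.0)), (np.float64(274.0), np.float64(381.0)), (np.float64(279.0), np.float64(403.0))] root top R(150) (np.float64(458.0), np.float64(250.0))
0.12 tip top L/R,bottom R [(np.float64(256.0), np.float64(368.0)), (np.float64(275.0), np.float64(387.0)), (np.float64(280.0), np.float64(408.0))] root top R(150) (np.float64(459.0), np.float64(255.0))
0.072 lip top corners [(np.float64(316.0), np.float64(262.0)), (np.float64(261.0), np.float64(290.0)), (np.float64(238.0), np.float64(264.0)), (np.float64(294.0), np.float64(237.0))]
0.075 lip top corners [(np.float64(315.0), np.float64(254.0)), (np.float64(260.0), np.float64(281.0)), (np.float64(238.0), np.float64(255.0)), (np.float64(293.0), np.float64(228.0))]
0.077 lip top corners [(np.float64(315.0), np.float64(248.0)), (np.float64(259.0), np.float64(275.0)), (np.float64(237.0), np.float64(249.0)), (np.float64(292.0), np.float64(222.0))]
```

Run:
```python
from h import *
s=load('s3')
cv2.imwrite('pics/m4.png',cv2.resize(s['frame'][335:375,258:318],None,fx=13,fy=13,interpolation=2))
```

```text
(no output)
```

View pics/m4.png

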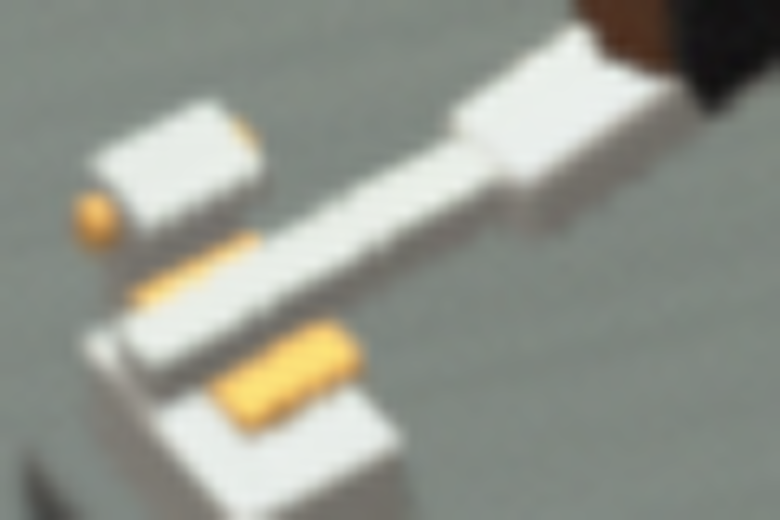

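```bash
cat > vis.py <<'E'
from h import *
from scipy.optimize import least_squares
q=np.load('q.npy')
def tong(c,sw,th,r,dt,dz):
  a=np.deg2rad(155)+q[2]+sw; u=np.array([np.cos(a),np.sin(a),0]); t=np.array([-u[1],u[0],0]); z=np.array([0,0,1])
  ua=u*np.cos(th)-z*np.sin(th); za=z*np.cos(th)+u*np.sin(th)
  return np.array(proj(c,np.array([q[0],q[1],.08])+ua*r+t*dt+za*dz))
def lip(c,h,r,d):
  a=np.deg2rad(155)+q[2]+.75; u=np.array([np.cos(a),np.sin(a),0]); t=np.array([-u[1],u[0],0]); return np.array(proj(c,np.array([q[0],q[1],h])+u*r+t*d))
def fit(c,T,L,pr=1):
  def res(x):
    sw,th,h,bx,by=x; b=np.array([bx,by])
    return np.concatenate([tong(c,sw,th,*k)+b-m for k,m in T]+[lip(c,h,*k)+b-m for k,m in L]+[b*pr])
  f=least_squares(res,[.8,.08,.07,0,0],x_scale=[.01,.01,.01,1,1]); print('sw,th,lip',f.x.round(4),f.fun.round(1)); return f.x
E
python3 - <<'E'
from vis import *
P=lambda u,v:np.array([258+u/13-.46,335+v/13-.46])
T=[((.208,-.004,.004),P(120,318)),((.208,.004,.004),P(150,368)),((.208,.004,-.004),P(165,402)),((.15,.004,.004),P(500,178)),((.15,-.004,.004),P(458,147))]
L=[((.198,.003),P(150,226)),((.182,.003),P(265,158))]
c=load('s3')
for pr in(.3,3): fit(c,T,L,pr)
E
```

```text
sw,th,lip [ 0.8081 -0.013   0.0944  0.742   9.446 ] [-2.4  1.4 -1.6  0.7 -2.4  2.1  3.8 -2.3  3.9 -2.8 -0.9 -0.3 -0.4  0.4
  0.2  2.8]
sw,th,lip [0.7976 0.0985 0.0757 0.0812 0.169 ] [-2.3  2.5 -1.7  1.8 -2.   2.8  3.1 -4.1  3.2 -4.6 -0.7 -0.3 -0.3  0.4
  0.2  0.5]
```

Run:
```python
from vis import *
P=lambda u,v:np.array([258+u/13-.46,335+v/13-.46])
L=[((.198,.003),P(150,226)),((.182,.003),P(265,158))]
c=load('s3')
for rr in(.155,.158,.161):
  T=[((.208,-.004,.004),P(120,318)),((.208,.004,.004),P(150,368)),((.208,.004,-.004),P(165,402)),((rr,.004,.004),P(500,178)),((rr,-.004,.004),P(458,147))]
  for pr in(3,): fit(c,T,L,pr)
T0=T[:3]
print('level check from s0'); c0=load('side0'); S=lambda u,v:np.array((u/3.6+210-.36,v/3.6+250-.36))
for rr in (.15,.155,.158,.161): print(rr,tong(c0,0,0,rr,.004,.004)-S(240,142))
```

```text
sw,th,lip [0.8158 0.0768 0.0757 0.1108 0.1303] [-1.3  1.9 -0.6  1.1 -1.   2.2  1.4 -3.   1.5 -3.5 -0.7 -0.3 -0.3  0.4
  0.3  0.4]
sw,th,lip [0.8258 0.0649 0.0756 0.1312 0.1059] [-0.7  1.5  0.1  0.7 -0.4  1.8  0.4 -2.3  0.4 -2.8 -0.7 -0.3 -0.2  0.4
  0.4  0.3]
sw,th,lip [0.8352 0.0536 0.0756 0.1515 0.082 ] [-0.1  1.1  0.7  0.3  0.2  1.5 -0.6 -1.6 -0.7 -2.1 -0.6 -0.3 -0.2  0.4
  0.5  0.2]
level check from s0
0.15 [4.82604352 1.53796233]
0.155 [1.91538146 1.32618732]
0.158 [0.17075507 1.19933494]
0.161 [-1.5725522   1.07264117]
```

{"method": "servo_tool", "body": {
  "deltas": [
    [[-0.01, 0, 0.03, 0, 0.004, 0, 1.5], [-0.01, 0, 0.05, 0, 0.006, 0, 1.5], [-0.01, 0, 0.05, 0, 0.006, 0, 1.5], [-0.01, 0, 0.05, 0, 0.006, 0, 1.5]]
  ]
}}

```text
time: 11.45
tool_pos: [0.5439, -0.1573, 0.0804]
ee_rot: [-0.011, 0.967, 0.252, 0.03]
wrist_force: [-6.1, 9.4, 6.1]
grip_width: 0.023
```

```bash
python3 st.py
```

```text
t 11.45 r 0.1308 swing 0.8369 toolhead-arm 0.046 z 0.08041 Fr 1.27 Ft -11.17 Fz 6.07 tq [1.61 1.   0.15] w 0.023
pinch r 0.1319 z 0.09907 Mt excess 0.03 tilt 0.064 -0.006
P 5.5
```

{"method": "servo_tool", "body": {
  "deltas": [
    [[-0.01, 0, 0.03, 0, 0.004, 0, 1.5], [-0.01, 0, 0.05, 0, 0.004, 0, 1.5], [-0.01, 0, 0.05, 0, 0.004, 0, 1.5], [-0.01, 0, 0.05, 0, 0.004, 0, 1.5]]
  ]
}}

```text
time: 11.85
tool_pos: [0.5439, -0.1574, 0.0799]
ee_rot: [-0.012, 0.967, 0.252, 0.032]
wrist_force: [-6.9, 8.5, 6.3]
grip_width: 0.0234
```

```bash
python3 st.py
```

```text
t 11.85 r 0.1308 swing 0.8371 toolhead-arm 0.046 z 0.07992 Fr 2.36 Ft -10.68 Fz 6.3 tq [1.61 0.91 0.15] w 0.0234
pinch r 0.132 z 0.09858 Mt excess 0.3 tilt 0.068 -0.006
P 3.43
```

{"method": "servo_tool", "body": {
  "deltas": [
    [[-0.01, 0, 0.03, 0, 0.004, 0, 1.5], [-0.01, 0, 0.05, 0, 0.004, 0, 1.5], [-0.01, 0, 0.05, 0, 0.004, 0, 1.5]]
  ]
}}

```text
time: 12.15
tool_pos: [0.544, -0.1574, 0.0794]
ee_rot: [-0.012, 0.967, 0.252, 0.034]
wrist_force: [-5.8, 9.1, 7.7]
grip_width: 0.0234
```

```bash
python3 st.py
```

```text
t 12.15 r 0.1307 swing 0.8372 toolhead-arm 0.046 z 0.07943 Fr 1.11 Ft -10.71 Fz 7.65 tq [1.6  0.85 0.15] w 0.0234
pinch r 0.1321 z 0.09808 Mt excess 0.14 tilt 0.072 -0.006
P 6.33
```

{"method": "servo_tool", "body": {
  "deltas": [
    [[-0.005, 0, 0.03, 0, 0.002, 0, 1.5], [-0.005, 0, 0.03, 0, 0.002, 0, 1.5], [-0.005, 0, 0.03, 0, 0.002, 0, 1.5]]
  ]
}}

```text
time: 12.45
tool_pos: [0.5439, -0.1574, 0.0791]
ee_rot: [-0.012, 0.967, 0.252, 0.035]
wrist_force: [-6.3, 8.6, 6.4]
grip_width: 0.0232
```

```bash
python3 st.py
```

```text
t 12.45 r 0.1308 swing 0.8374 toolhead-arm 0.046 z 0.07913 Fr 1.8 Ft -10.52 Fz 6.43 tq [1.65 0.88 0.18] w 0.0232
pinch r 0.1322 z 0.09778 Mt excess 0.25 tilt 0.074 -0.006
P 4.06
```

{"method": "servo_tool", "body": {
  "deltas": [
    [[-0.005, 0, 0.03, 0, 0.002, 0, 1.5], [-0.005, 0, 0.03, 0, 0.002, 0, 1.5], [-0.005, 0, 0.03, 0, 0.002, 0, 1.5]]
  ]
}}

```text
time: 12.75
tool_pos: [0.5439, -0.1574, 0.0789]
ee_rot: [-0.013, 0.967, 0.252, 0.036]
wrist_force: [-6.4, 10.0, 6.9]
grip_width: 0.0233
```

```bash
python3 st.py
```

```text
t 12.75 r 0.1308 swing 0.8375 toolhead-arm 0.046 z 0.07886 Fr 1.28 Ft -11.85 Fz 6.86 tq [1.62 0.87 0.1 ] w 0.0233
pinch r 0.1322 z 0.09751 Mt excess 0.16 tilt 0.076 -0.006
P 5.28
```

{"method": "servo_tool", "body": {
  "deltas": [
    [[-0.005, 0, 0.03, 0, 0.002, 0, 1.5], [-0.005, 0, 0.03, 0, 0.002, 0, 1.5], [-0.005, 0, 0.03, 0, 0.002, 0, 1.5]]
  ]
}}

```text
time: 13.05
tool_pos: [0.5439, -0.1574, 0.0786]
ee_rot: [-0.013, 0.967, 0.252, 0.037]
wrist_force: [-6.5, 8.6, 6.3]
grip_width: 0.0229
```

```bash
python3 st.py
```

```text
t 13.05 r 0.1308 swing 0.8376 toolhead-arm 0.045 z 0.07858 Fr 1.95 Ft -10.62 Fz 6.3 tq [1.69 0.9  0.16] w 0.0229
pinch r 0.1322 z 0.09722 Mt excess 0.28 tilt 0.078 -0.006
P 3.68
```

{"method": "servo_tool", "body": {
  "deltas": [
    [[-0.005, 0, 0.03, 0, 0.002, 0, 1.5], [-0.005, 0, 0.03, 0, 0.002, 0, 1.5], [-0.005, 0, 0.03, 0, 0.002, 0, 1.5]]
  ]
}}

```text
time: 13.35
tool_pos: [0.544, -0.1574, 0.0783]
ee_rot: [-0.013, 0.967, 0.252, 0.038]
wrist_force: [-5.0, 8.7, 6.0]
grip_width: 0.0234
```

```bash
python3 st.py
```

```text
t 13.35 r 0.1308 swing 0.8378 toolhead-arm 0.045 z 0.07829 Fr 0.54 Ft -10.04 Fz 5.98 tq [1.62 0.81 0.14] w 0.0234
pinch r 0.1323 z 0.09693 Mt excess 0.09 tilt 0.081 -0.006
P 5.18
```

{"method": "servo_tool", "body": {
  "deltas": [
    [[-0.005, 0, 0.03, 0, 0.002, 0, 1.5], [-0.005, 0, 0.04, 0, 0.003, 0, 1.5], [-0.005, 0, 0.04, 0, 0.003, 0, 1.5]]
  ]
}}

```text
time: 13.65
tool_pos: [0.544, -0.1574, 0.078]
ee_rot: [-0.013, 0.967, 0.252, 0.04]
wrist_force: [-6.9, 9.4, 7.2]
grip_width: 0.0233
```

```bash
python3 st.py
```

```text
t 13.65 r 0.1307 swing 0.8378 toolhead-arm 0.045 z 0.07796 Fr 1.93 Ft -11.49 Fz 7.23 tq [1.63 0.85 0.16] w 0.0233
pinch r 0.1323 z 0.09659 Mt excess 0.3 tilt 0.084 -0.006
P 4.5
```

{"method": "servo_tool", "body": {
  "deltas": [
    [[-0.005, 0, 0.03, 0, 0.002, 0, 1.5], [-0.005, 0, 0.04, 0, 0.003, 0, 1.5], [-0.005, 0, 0.04, 0, 0.003, 0, 1.5]]
  ]
}}

```text
time: 13.95
tool_pos: [0.544, -0.1574, 0.0779]
ee_rot: [-0.014, 0.967, 0.252, 0.041]
wrist_force: [-7.3, 8.9, 9.4]
grip_width: 0.0233
```

```bash
python3 st.py
```

```text
t 13.95 r 0.1307 swing 0.8378 toolhead-arm 0.045 z 0.07786 Fr 2.52 Ft -11.21 Fz 9.37 tq [1.6  1.06 0.14] w 0.0233
pinch r 0.1323 z 0.09649 Mt excess 0.19 tilt 0.087 -0.006
P 7.3
```

{"method": "servo_tool", "body": {
  "deltas": [
    [[0, 0, -0.02, 0, 0, 0, 1.5], [0, 0, -0.04, 0, 0, 0, 1.5], [0, -0.1, -0.04, 0, 0, 0.008, 1.5], [0, -0.2, -0.04, -0.001, 0, 0.016, 1.5], [0.01, -0.3, -0.04, -0.002, 0, 0.023, 1.5], [0.01, -0.4, -0.04, -0.003, 0, 0.03, 1.5], [0.01, -0.5, -0.04, -0.003, 0, 0.038, 1.5], [0.01, -0.5, -0.04, -0.003, 0, 0.038, 1.5]]
  ]
}}

```text
time: 14.75
tool_pos: [0.5419, -0.153, 0.078]
ee_rot: [-0.013, 0.971, 0.233, 0.042]
wrist_force: [-5.3, 9.8, 6.8]
grip_width: 0.0231
```

```bash
python3 st.py
```

```text
t 14.75 r 0.1307 swing 0.7999 toolhead-arm 0.045 z 0.07796 Fr 0.8 Ft -11.13 Fz 6.84 tq [1.57 0.73 0.15] w 0.0231
pinch r 0.1324 z 0.09659 Mt excess 0.11 tilt 0.087 -0.006
P 5.78
```

{"method": "servo_tool", "body": {
  "deltas": [
    [[0, -0.08, 0, 0, 0, 0.006, 1.5], [0, -0.16, 0, -0.001, 0, 0.012, 1.5], [0, -0.24, 0, -0.002, 0, 0.018, 1.5], [0, -0.24, 0, -0.002, 0, 0.018, 1.5]]
  ]
}}

```text
time: 15.15
tool_pos: [0.5409, -0.1508, 0.0779]
ee_rot: [-0.012, 0.974, 0.224, 0.042]
wrist_force: [-4.5, 10.1, 6.4]
grip_width: 0.0227
```

```bash
python3 st.py
```

```text
t 15.15 r 0.1307 swing 0.7817 toolhead-arm 0.045 z 0.07794 Fr 0.11 Ft -11.05 Fz 6.44 tq [1.62 0.7  0.21] w 0.0227
pinch r 0.1324 z 0.09657 Mt excess 0.02 tilt 0.087 -0.005
P 6.29
```

{"method": "servo_tool", "body": {
  "deltas": [
    [[0, -0.07, 0, 0, 0, 0.005, 1.5], [0, -0.14, 0, -0.001, 0, 0.01, 1.5], [0, -0.2, 0, -0.001, 0, 0.015, 1.5], [0, -0.2, 0, -0.001, 0, 0.015, 1.5]]
  ]
}}

```text
time: 15.55
tool_pos: [0.5402, -0.149, 0.078]
ee_rot: [-0.012, 0.975, 0.217, 0.042]
wrist_force: [-4.1, 10.1, 5.9]
grip_width: 0.0236
```

```bash
python3 st.py
```

```text
t 15.55 r 0.1307 swing 0.7673 toolhead-arm 0.045 z 0.07798 Fr -0.06 Ft -10.9 Fz 5.86 tq [1.59 0.74 0.16] w 0.0236
pinch r 0.1323 z 0.09661 Mt excess -0.08 tilt 0.087 -0.005
P 6.49
```

Under the lip without resistance. Smaller steps now, watching for the tangential load to drop.

{"method": "servo_tool", "body": {
  "deltas": [
    [[0, -0.05, 0, 0, 0, 0.004, 1.5], [0, -0.1, 0, -0.001, 0, 0.008, 1.5], [0, -0.13, 0, -0.001, 0, 0.01, 1.5], [0, -0.13, 0, -0.001, 0, 0.01, 1.5]]
  ]
}}

```text
time: 15.95
tool_pos: [0.5397, -0.1479, 0.078]
ee_rot: [-0.012, 0.976, 0.212, 0.042]
wrist_force: [-5.1, 8.4, 5.7]
grip_width: 0.0229
```

```bash
python3 st.py
```

```text
t 15.95 r 0.1307 swing 0.7576 toolhead-arm 0.044 z 0.078 Fr 1.53 Ft -9.72 Fz 5.7 tq [1.59 0.67 0.18] w 0.0229
pinch r 0.1323 z 0.09663 Mt excess 0.23 tilt 0.087 -0.005
P 3.54
```

{"method": "servo_tool", "body": {
  "deltas": [
    [[0, -0.04, 0, 0, 0, 0.003, 1.5], [0, -0.08, 0, 0, 0, 0.006, 1.5], [0, -0.1, 0, -0.001, 0, 0.008, 1.5], [0, -0.1, 0, -0.001, 0, 0.008, 1.5]]
  ]
}}

```text
time: 16.35
tool_pos: [0.5396, -0.1476, 0.078]
ee_rot: [-0.011, 0.977, 0.208, 0.042]
wrist_force: [-3.2, 8.3, 4.3]
grip_width: 0.0233
```

```bash
python3 st.py
```

```text
t 16.35 r 0.1307 swing 0.7557 toolhead-arm 0.038 z 0.07798 Fr -0.12 Ft -8.89 Fz 4.34 tq [1.36 0.55 0.33] w 0.0233
pinch r 0.1324 z 0.09661 Mt excess -0.02 tilt 0.087 -0.004
P 4.53
```

{"method": "servo_tool", "body": {
  "deltas": [
    [[0, -0.05, 0, 0, 0, 0, 1.5], [0, -0.1, 0, 0, 0, 0, 1.5], [0.01, -0.1, -0.03, 0, 0, 0, 1.5], [0.02, -0.1, -0.06, 0, 0, 0, 1.5], [0.02, -0.1, -0.09, 0, -0.005, 0, 1.5], [0.03, -0.1, -0.12, 0, -0.007, 0, 1.5], [0.03, -0.1, -0.15, 0, -0.01, 0, 1.5], [0.03, -0.1, -0.15, 0, -0.01, 0, 1.5]]
  ]
}}

```text
time: 17.15
tool_pos: [0.5396, -0.1476, 0.0793]
ee_rot: [-0.01, 0.977, 0.208, 0.038]
wrist_force: [-2.3, 6.0, 2.6]
grip_width: 0.0227
```

```bash
python3 st.py
```

```text
t 17.15 r 0.1307 swing 0.7553 toolhead-arm 0.038 z 0.07934 Fr -0.08 Ft -6.44 Fz 2.61 tq [1.13 0.29 0.23] w 0.0227
pinch r 0.1322 z 0.09798 Mt excess 0.14 tilt 0.078 -0.003
P 1.58
```

{"method": "servo_tool", "body": {
  "deltas": [
    [[0, -0.05, -0.02, 0, 0, 0, 1.5], [0, -0.1, -0.04, 0, 0, 0, 1.5], [0, -0.15, -0.05, 0, 0, 0, 1.5], [0, -0.2, -0.06, 0, 0, 0, 1.5], [0, -0.24, -0.06, 0, 0, 0, 1.5], [0, -0.24, -0.06, 0, 0, 0, 1.5]]
  ]
}}

```text
time: 17.75
tool_pos: [0.5395, -0.1475, 0.0794]
ee_rot: [-0.009, 0.977, 0.207, 0.039]
wrist_force: [3.2, 3.8, -5.7]
grip_width: 0.0231
```

```bash
python3 st.py
python3 - <<'E'
from h import *
s=snap('side','s5')
cv2.imwrite('pics/m5.png',cv2.resize(s['frame'][320:380,240:320],None,fx=10,fy=10,interpolation=2))
E
```

```text
t 17.75 r 0.1308 swing 0.7548 toolhead-arm 0.037 z 0.07943 Fr -4.4 Ft -2.36 Fz -5.66 tq [ 0.74 -0.6   0.26] w 0.0231
pinch r 0.1322 z 0.09807 Mt excess 0.09 tilt 0.079 -0.001
P -5.33
```

View pics/m5.png

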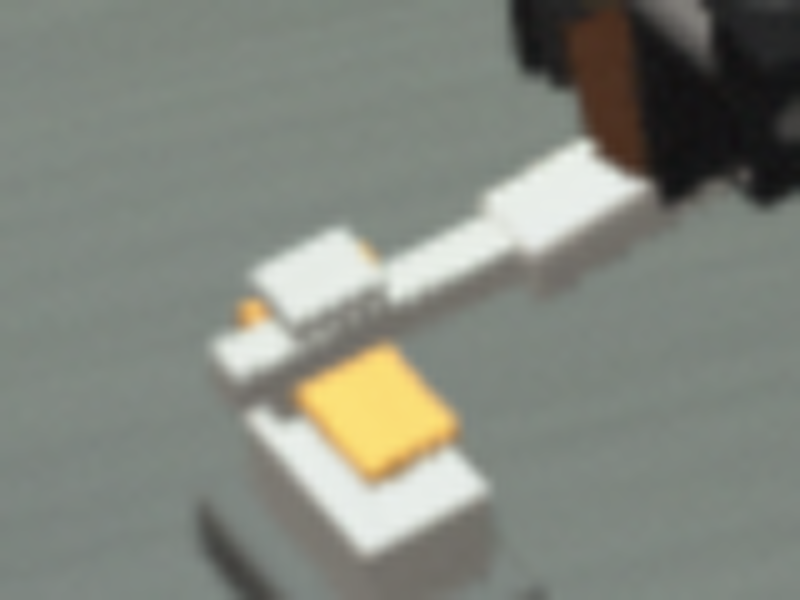

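{"method": "servo_tool", "body": {
  "deltas": [
    [[0.01, -0.04, 0.02, 0, 0, 0, 1.5], [0.02, -0.08, 0.04, 0, 0, 0, 1.5], [0.02, -0.08, 0.04, 0, 0, 0, 1.5], [0.02, -0.08, 0.04, 0, 0, 0, 1.5]]
  ],
  "newtons": 20
}}

```text
time: 18.2
tool_pos: [0.5394, -0.1476, 0.0795]
ee_rot: [-0.008, 0.978, 0.207, 0.039]
wrist_force: [2.8, 3.7, -6.2]
grip_width: 0.0235
```

```bash
python3 st.py
```

```text
t 18.2 r 0.1309 swing 0.7551 toolhead-arm 0.036 z 0.0795 Fr -3.97 Ft -2.4 Fz -6.24 tq [ 0.63 -0.79  0.01] w 0.0235
pinch r 0.1324 z 0.09814 Mt excess 0.3 tilt 0.079 0.0
P -7.61
```

{"method": "servo_tool", "body": {
  "deltas": [
    [[0, -0.03, 0.02, 0, 0, 0, 1.5], [0, -0.06, 0.04, 0, 0, 0, 1.5], [0, -0.06, 0.04, 0, 0, 0, 1.5], [0, -0.06, 0.04, 0, 0, 0, 1.5]]
  ]
}}

```text
time: 18.6
tool_pos: [0.5394, -0.1476, 0.0795]
ee_rot: [-0.008, 0.978, 0.206, 0.039]
wrist_force: [4.5, 3.9, -5.3]
grip_width: 0.0233
```

```bash
python3 st.py
```

```text
t 18.6 r 0.1309 swing 0.755 toolhead-arm 0.035 z 0.07947 Fr -5.61 Ft -1.91 Fz -5.27 tq [ 0.54 -0.86  0.04] w 0.0233
pinch r 0.1324 z 0.09811 Mt excess 0.06 tilt 0.079 0.001
P -4.39
```

{"method": "servo_tool", "body": {
  "deltas": [
    [[0.04, -0.03, 0.03, 0, 0, 0, 1.5], [0.08, -0.05, 0.06, 0, 0, 0, 1.5], [0.1, -0.05, 0.08, 0, 0, 0, 1.5], [0.1, -0.05, 0.08, 0, 0, 0, 1.5]]
  ]
}}

```text
time: 19.0
tool_pos: [0.5394, -0.1476, 0.0794]
ee_rot: [-0.007, 0.978, 0.206, 0.038]
wrist_force: [0.5, 1.0, 5.5]
grip_width: 0.0231
```

```bash
python3 st.py
```

```text
t 19.0 r 0.1308 swing 0.7548 toolhead-arm 0.035 z 0.07935 Fr -0.78 Ft -0.72 Fz 5.48 tq [ 0.27 -0.17 -0.01] w 0.0231
pinch r 0.1323 z 0.098 Mt excess 0.13 tilt 0.077 0.002
P 4.68
```

{"method": "servo_tool", "body": {
  "deltas": [
    [[0, 0, -0.03, 0, 0, 0, 1.5], [0, 0, -0.03, 0, 0, 0, 1.5], [0, 0, -0.03, 0, 0, 0, 1.5]]
  ],
  "newtons": 8
}}

```text
time: 19.3
tool_pos: [0.5394, -0.1475, 0.0793]
ee_rot: [-0.007, 0.978, 0.206, 0.038]
wrist_force: [0.6, 0.6, 6.3]
grip_width: 0.024
```

```bash
python3 st.py
```

```text
t 19.3 r 0.1308 swing 0.7545 toolhead-arm 0.036 z 0.07932 Fr -0.78 Ft -0.32 Fz 6.27 tq [-0.02 -0.16  0.06] w 0.024
pinch r 0.1323 z 0.09796 Mt excess 0.01 tilt 0.077 0.002
P 6.39
```

{"method": "servo_tool", "body": {
  "deltas": [
    [[0, 0, -0.03, 0, 0, 0, 2.4], [0, 0, -0.03, 0, 0, 0, 2.5], [0, 0, -0.03, 0, 0, 0, 2.6], [0, 0, -0.03, 0, 0, 0, 2.8], [0, 0, -0.03, 0, 0, 0, 3.2], [0, 0, -0.03, 0, 0, 0, 4], [0, 0, -0.03, 0, 0, 0, 4.8], [0, 0, -0.03, 0, 0, 0, 5.5], [0, 0, -0.03, 0, 0, 0, 5.5]]
  ]
}}

```text
time: 20.2
tool_pos: [0.539, -0.1467, 0.079]
ee_rot: [-0.008, 0.978, 0.207, 0.038]
wrist_force: [-1.5, 0.0, 0.4]
grip_width: 0.0524
```

```bash
python3 st.py
```

```text
t 20.2 r 0.1309 swing 0.7477 toolhead-arm 0.043 z 0.07898 Fr 1.37 Ft -0.57 Fz 0.4 tq [-0.02  0.1  -0.  ] w 0.0524
pinch r 0.1324 z 0.09762 Mt excess 0.13 tilt 0.077 0.0
P -0.93
```

Free. Retreat straight up along the tool axis.

{"method": "servo_tool", "body": {
  "deltas": [
    [[0, 0.05, -0.5, 0, 0, 0, 5.5], [0, 0.05, -1.5, 0, 0, 0, 5.5], [0, 0.05, -3, 0, 0, 0, 5.5], [0, 0.05, -5, 0, 0, 0, 5.5], [0, 0.05, -7, 0, 0, 0, 5.5], [0, 0.05, -9, 0, 0, 0, 5.5], [0, 0.05, -11, 0, 0, 0, 5.5], [0, 0.05, -13, 0, 0, 0, 5.5], [0, 0.05, -14, 0, 0, 0, 5.5], [0, 0.05, -14, 0, 0, 0, 5.5]]
  ]
}}

```text
time: 21.2
tool_pos: [0.5303, -0.1518, 0.2209]
ee_rot: [-0.007, 0.978, 0.206, 0.039]
wrist_force: [0.6, 1.0, 1.5]
grip_width: 0.0549
```

```bash
python3 st.py
python3 - <<'E'
from h import *
s=snap('side','s6')
cv2.imwrite('pics/m6.png',cv2.resize(s['frame'][240:420,200:420],None,fx=3.3,fy=3.3,interpolation=2))
E
```

```text
t 21.2 r 0.1409 swing 0.7588 toolhead-arm 0.032 z 0.2209 Fr -0.92 Ft -0.7 Fz 1.51 tq [-0.07  0.05  0.01] w 0.0549
pinch r 0.1424 z 0.23954 Mt excess -0.23 tilt 0.08 0.003
P 3.48
```

View pics/m6.png

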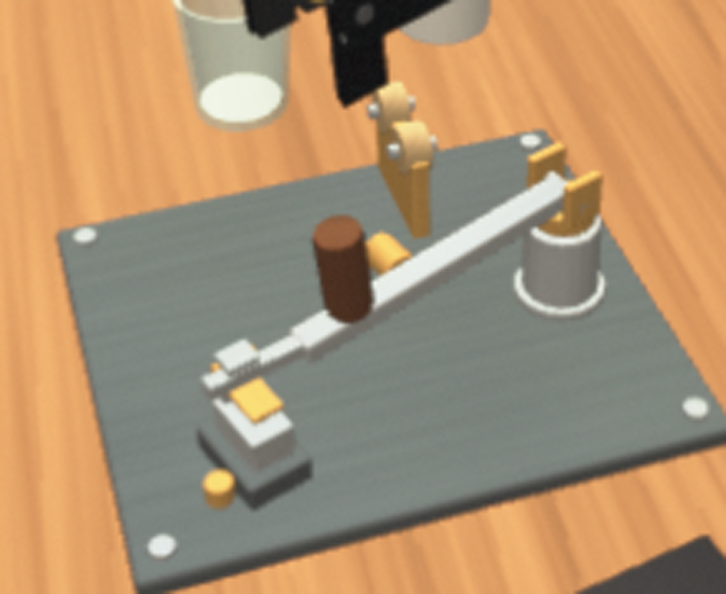

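The arm, let go, stays hooked: the tongue passes under the lip at about (235,360). The gripper is clear, and the tumbler and paddle are in place.

```bash
python3 -c "
from station import ctrl; ctrl.sign_off()"
```

```text
the job is handed in; nothing more can be done
```

The tapper is cocked on the catch. I handed the job in at about 21 s of the 72 s allowed, and sign-off gives no verdict.

**What I did:**
- Took the knob from above and drew the arm back to a swing of about 0.84.
- Pressed it down in 0.3–0.5 mm steps until the trip plate was felt, as a rise of about 2 N with the descent stalling.
- Backed off 0.4 mm, then went forward under the lip with no resistance until it met the hook at about 0.756.
- Let the arm up against the lip, unloaded the sideways force to about 0 N and opened the fingers slowly.

**Last checks:**
- After release and retreat, the side picture shows the tongue under the lip with the hook upright, and the gripper clear of everything.
- The tumbler looks undisturbed. Only part of the paddle and bottle is in that crop, and I did not measure any of the three; the gripper never went near them.

**Doubtful points:**
- The spring's sideways force was gone before I let go, but the wrist still read about 6 N vertically, so the arm may have settled slightly up onto the lip.
- While unloading, I briefly pulled up on the lip with about 6 N at the knob. That is under the 20 N limit.
- A fit to one picture put the downward rock at 0.055–0.08 rad, while the gripper position gave about 0.096. I did not settle that and relied on feeling the plate instead.

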